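Index the dosing carousel by its ratchet lever

TASK

Bring the steel cup under the dosing spout by working the carousel's hand lever: each full stroke, drawn towards you until it comes up firm against its stop and then let right back, moves the carousel on by one place. It cannot be turned back, so count the places and do not go past; do not force the lever against its stop, and do not turn the carousel or handle the vessels with your hand. Finish with the lever let go at rest, all vessels standing in their nests, and the things round about left where they are.

Things in the scene. Friction and masses are not known exactly. Their poses are not given: they have to be found in the camera images.
- indexer: fixed grey base of the hand-indexed dosing carousel, about 200 mm across, 370 mm long along its y. Origin on the carousel's upright axis at the bench top, z up. The dosing spout's post stands at its +y end, the hand lever at its -y end. The lever's pivot is at (0, -172, 60) mm in this frame, its axis along y; the lever is drawn towards -x (towards the robot).
- lever (a joint): angle of the hand lever (rad). 0: at rest, sprung back, leaning 14 degrees from upright to +x. Grows as it is drawn. A stroke has free play of unknown length (0.03 to 0.33, the same all run), then bites and turns the carousel, and ends at a firm stop 0.56 after the bite. A stroke ending more than 0.02 short of the stop does not count. Let it back below 0.03 before the next stroke.
- buffer: fixed rubber-tipped stop beside the lever's foot, which ends the stroke; its origin is that of the base. Not to be loaded above 50 N (about 18 N at the grip beyond the pull that drives the carousel).
- carousel: round aluminium plate, 232 mm across, top face 54 mm above the bench, with six ring nests (67 mm inside, 12 mm high) 60 degrees apart, 78 mm from its axis. Origin on its axis at bench level; at the start its frame is the base's. Each full stroke turns it 60 degrees (within 2) counter-clockwise seen from above; a ratchet keeps it from turning back.
- spout_tip (a point): mouth of the bent steel dosing spout, pointing down over the nest that stands on the base's +y side, 166 mm above the bench
- steel_cup: plain steel cup, 62 mm across, 78 mm tall, standing in one of the nests, two, three or four places short of the spout; origin at the centre of its underside
- beaker_1: plain empty glass beaker, 56 mm across, 68 mm tall, standing in a nest of the carousel; origin at the centre of its underside; it is the one under the spout at the start
- beaker_2: plain empty glass beaker, 56 mm across, 68 mm tall, standing in a nest of the carousel; origin at the centre of its underside
- beaker_3: plain empty glass beaker, 56 mm across, 68 mm tall, standing in a nest of the carousel; origin at the centre of its underside
- beaker_4: plain empty glass beaker, 56 mm across, 68 mm tall, standing in a nest of the carousel; origin at the centre of its underside
- beaker_5: plain empty glass beaker, 56 mm across, 68 mm tall, standing in a nest of the carousel; origin at the centre of its underside
- flask: conical glass flask, 87 mm across the foot, 190 mm tall, bystander on the left; origin at the centre of its underside
- reagent_bottle: white screw-cap bottle, 57 mm across, 103 mm tall, bystander on the right; origin at the centre of its underside
- kitchen_timer: flat white timer, 60 x 62 x 16 mm, bystander on the left; origin at the centre of its underside
- lever_grip (a point): centre of the lever's cross grip: a grey bar 24 mm thick and 70 mm long, parallel to the base's y, 140 mm from the pivot and 165 to 200 mm above the bench; fingers closing along the base's x take it in line with the pull, and it can turn between them. Rod below it 11 mm thick. Drawing takes 2 to 11 N; at the stop the force rises by some 4 N per mm. A spring takes the lever back.
There are look-alikes about, which are no part of the job. What is shaped like the beaker_5 but brown, purple or red is not meant.

How it is judged:
On the way, in this order (a step that is already met when the one before it is completed fails the run):
1. the carousel has been moved on by its first place (distance of beaker_1 from where it was at the start of the episode above 0.07 m), for 0.1 s.
2. the steel cup stands under the spout (horizontal distance between steel_cup and spout_tip below 0.012 m), for 0.3 s.
At the end, for the whole second after the job is handed in: The steel cup's centre is within 12 mm (seen from above) of the spout's mouth, carousel and cup are at rest, the lever is back within 0.06 rad of its rest, and the cup and the five beakers stand upright in their nests on the carousel (horizontal distance between steel_cup and spout_tip below 0.012 m and value of joint lever below 0.06 rad and angular speed of carousel below 0.05 rad/s and linear speed of steel_cup below 0.02 m/s and z of steel_cup in the frame of indexer between 0.048 and 0.062 m and angle between each of steel_cup, beaker_1, beaker_2, beaker_3, beaker_4, beaker_5's own z axis and vertical below 0.1 rad and horizontal distance between steel_cup and carousel between 0.07 and 0.086 m and z of beaker_1 in the frame of indexer between 0.048 and 0.062 m and horizontal distance between beaker_1 and carousel between 0.07 and 0.086 m and z of beaker_2 in the frame of indexer between 0.048 and 0.062 m and horizontal distance between beaker_2 and carousel between 0.07 and 0.086 m and z of beaker_3 in the frame of indexer between 0.048 and 0.062 m and horizontal distance between beaker_3 and carousel between 0.07 and 0.086 m and z of beaker_4 in the frame of indexer between 0.048 and 0.062 m and horizontal distance between beaker_4 and carousel between 0.07 and 0.086 m and z of beaker_5 in the frame of indexer between 0.048 and 0.062 m and horizontal distance between beaker_5 and carousel between 0.07 and 0.086 m); the robot touches nothing.
It fails at once if the lever is forced against its stop (more than 50 N on the buffer) (contact force between buffer and anything else above 50 N).
It fails at once if the carousel or a vessel is pushed by the hand or arm (contact force between any of the fingers, the arm and carousel above 1.5 N or contact force between any of the fingers, the arm and steel_cup above 1.5 N or contact force between any of the fingers, the arm and beaker_1 above 1.5 N or contact force between any of the fingers, the arm and beaker_2 above 1.5 N or contact force between any of the fingers, the arm and beaker_3 above 1.5 N or contact force between any of the fingers, the arm and beaker_4 above 1.5 N or contact force between any of the fingers, the arm and beaker_5 above 1.5 N).
It fails at once if a bystander is shifted by more than 15 mm (distance of any of flask, reagent_bottle, kitchen_timer from where it was at the start of the episode above 0.015 m).
It also fails if it takes over 72 s, if anything falls off the work surface, if the arm or the gripper's body presses on something with over 40 N, if the wrist force passes 120 N, or if a joint passes its speed limit or range.

ROBOT

A 6-joint arm with a two-finger parallel gripper is mounted at the origin on the work surface; the furniture and walls round the work are solid. World frame = base frame: x ahead of the robot, y to its left, z up, the work surface at z = 0. Lengths are in m, angles in rad, forces in N, time in s.
With the tool pointing down it reaches from about 0.3 to 0.875 m from the base axis. Payload 6.4 kg.
Tool frame: the origin (TCP) lies at the very end of the fingers, on their centre line; the grasp point (between the pads) lies 19 mm behind it; z points along the fingers, y is the line along which they close (so a half turn about z gives the same grasp; the last joint's range is limited). The gripper opens to 85 mm and grips with 20 to 120 N. Pads are 22 mm wide; open, the fingers measure 114 mm over their backs; the gripper's body (76 mm by 85 mm) begins 54 mm behind the grasp point. The pads swing forward as they close: fully open they stand 13 mm farther back than shut.
Start: joints at [-1.411, 0.181, 1.607, -0, 1.354, -0.206], TCP at [0.206, -0.537, 0.231] pointing down, gripper open.
Joint ranges: [-2.99, 2.99], [-0.89, 2.07], [0.3, 2.58], [-1.14, 4.28], [0, 2.63], [-3.12, 3.12]. Speed limits (rad/s): [2.57, 2.57, 3.01, 3.14, 3.14, 3.14].

INTERFACE

Orientations are given as a unit quaternion [w, x, y, z].
In Python, from bench import ctrl, camera, calibration, order, outline_of gives the robot as it stands.
- The arm moves only by the tool move_arm, never from a script. Its argument "series" is a list that holds one entry, the list of rows, each a list of 5 numbers: the opening, from 0 (shut) to 1 (fully open), then the shift along the tool's x, y, z in mm, then the turn about the tool's z in rad. A call has exactly 10 rows; each row is the pose to reach, as a shift and turn from the pose commanded when the call began, along the tool's axes at that moment; what a row does not reach only later rows make up. A row lasts 1/12 s, in which the tool goes at most 41.7 mm and 7.16 degrees, less where a joint would pass 70% of its speed; a pose out of reach is approached as far as the arm can. A call with a gripper value outside its range is refused whole. The fingers move at their own pace and stop on an object; the grip force is fixed at half the most. Time passes only in rows, so rows that repeat a pose let the fingers close, or fill a call up. It gives the time, the measured TCP pose, the force, the opening and the grip force at its end, in the units of the state.
- ctrl.get_obs(): the state, without advancing time (a new reading comes with each control period).
- camera(name): name is "scene" or "top"; returns (picture, depth): 420x560x3 uint8, blue, green, red; 420x560 float32, m along the optical axis (not along the pixel's ray), 0 where there is no reading.
- calibration(name): a dict with "intrinsics" (3x3 intrinsics, pixels), "k1" (the pictures are not rectified: a ray, as slopes to the right and down, at radius r is drawn at 1 + k1 r^2 times it, then the intrinsics apply), "rvec" (rotation vector, rad) and "tvec" (3), from world to camera coordinates, as OpenCV has them. Camera axes: x right, y down, z forward; pixel columns grow to the right and rows downward; lengths in m; the calibration is good to about 2 mm. A picture is of the moment at which its call begins. calibration takes no time and is no camera call.
- order.hand_in(): hands the job in; it is judged then, once.
Trained networks look in the newest picture that a camera, given by its name, has taken for a name from the list of things; names that differ only in an ending like _2 or _b are one class to them, and where a whole thing is asked for, a point or a joint stands for the part that bears it (a point fixed in the world has none). Each returns a list of dicts, best first, with "conf" (0 to 1); they miss things now and then, are a little off and sometimes report something else, mostly with a low value. They report only what shows in the picture. A call takes as long as a camera call. They do not tell look-alikes from the thing itself.
- outline_of(target, camera): "region" (420x560 bool, what is visible of it) and "bbox" ([centre column, centre row, width, height] in pixels, round what is visible of it).
The state is a dict: "time_s": time; "q": joint angles; "dq": joint speeds; "joint_efforts": joint torques, N m; "eef_pos": TCP position; "eef_rot": TCP orientation; "wrist_force": force on the tool from outside, world axes, zero at the start; "torque": the same for the moment, N m; "opening": opening from 0.0 (shut) to 1.0 (fully open); "grasp_force": force on a finger pad.
Only numpy, scipy, OpenCV 4.12 (cv2) and the standard library are available. Lean on these libraries where they do the work, as an engineer would, in place of code of your own. Each camera call takes 0.05 s, during which the arm holds its last target. There are 200 camera calls.

## Working session

There is one attempt and no reset: what is moved stays moved. The work goes in short steps, Python scripts to look and compute and a tool call to move; the robot and the scene stay as the last step left them, time stands still between calls to the robot, and variables do not carry over. Pictures are saved under pics/ and viewed, at most 10 in all, crops included, and the job is handed in when it is done.

Besides the shell and the picture viewer there is one more tool, called by a JSON object that holds its "op" and its "data", one argument or row to a line. move_arm: Moves the arm, as the interface text tells. Its arguments: {"type":"object","properties":{"series":{"type":"array","items":{"type":"array","items":{"type":"array","items":{"type":"number"}}}}},"required":["series"]}

```bash
mkdir -p pics; cat > h.py <<'E'
import numpy as np, cv2
from bench import ctrl, camera, calibration, order, outline_of
def cal(n):
    c=calibration(n); R=cv2.Rodrigues(np.array(c["rvec"],float))[0]
    return np.array(c["intrinsics"],float),float(c["k1"]),R,np.array(c["tvec"],float).ravel()
def cloud(n,d):
    K,k1,R,t=cal(n); v,u=np.mgrid[0:420,0:560]
    # distortion only radial k1: use cv2
    p=cv2.undistortPoints(np.stack([u,v],-1).reshape(-1,1,2).astype(float),K,np.array([k1,0,0,0,0.])).reshape(420,560,2)
    X=np.concatenate([p,np.ones((420,560,1))],-1)*d[...,None]
    return (X-t)@R   # world
def proj(n,P):
    K,k1,R,t=cal(n)
    return cv2.projectPoints(np.array(P,float).reshape(-1,1,3),R,t,K,np.array([k1,0,0,0,0.]))[0].reshape(-1,2)
E
cat > a.py <<'E'
from h import *
o=ctrl.get_obs(); print(o["time_s"],o["eef_pos"],o["eef_rot"])
for n in("scene","top"):
    im,d=camera(n); cv2.imwrite(f"pics/{n}0.png",im); np.savez(f"{n}0.npz",im=im,d=d)
    W=cloud(n,d)
    for t in("lever_grip","lever","carousel","steel_cup","indexer","beaker_1","flask","reagent_bottle","kitchen_timer"):
        for r in outline_of(t,n)[:7]:
            if r["conf"]<.3: continue
            P=W[r["region"]&(d>0)]
            print(n,t,round(r["conf"],2),np.round(r["bbox"]),np.round(np.median(P,0),3) if len(P) else None,np.round(np.percentile(P,[3,97],axis=0),3).tolist() if len(P) else None)
E
python3 a.py
```

```text
0.0 [ 0.2055977  -0.53639302  0.23039913] [-8.84342034e-04  9.83317196e-01  1.81896979e-01  3.71860773e-06]
scene lever_grip 0.57 [250. 155.  18.  42.] [ 0.545 -0.281  0.2  ] [[0.521, -0.314, 0.084], [0.56, -0.251, 0.207]]
scene lever 0.71 [250. 153.  19.  43.] [ 0.541 -0.283  0.193] [[0.518, -0.323, 0.061], [0.56, -0.251, 0.207]]
scene carousel 0.8 [277. 210.  76.  58.] [ 0.513 -0.074  0.054] [[0.402, -0.197, 0.05], [0.604, -0.008, 0.067]]
scene steel_cup 0.71 [268. 181.  20.  33.] [ 0.505 -0.181  0.103] [[0.477, -0.248, 0.061], [0.533, -0.167, 0.13]]
scene beaker_1 0.74 [294. 184.  14.  21.] [ 0.43  -0.179  0.107] [[0.409, -0.194, 0.081], [0.458, -0.14, 0.122]]
scene beaker_1 0.73 [306. 202.  13.  28.] [ 0.418 -0.071  0.1  ] [[0.399, -0.116, 0.06], [0.457, -0.007, 0.197]]
scene beaker_1 0.71 [286. 215.  15.  28.] [ 0.491 -0.031  0.094] [[0.468, -0.069, 0.06], [0.513, -0.016, 0.122]]
scene beaker_1 0.65 [283. 161.  20.  26.] [ 0.406 -0.34   0.043] [[0.381, -0.381, 0.004], [0.43, -0.327, 0.067]]
scene beaker_1 0.65 [228. 171.  10.  23.] [ 0.611 -0.351  0.041] [[0.593, -0.397, -0.0], 
[... 1654 characters left out ...]
0.382, -0.004], [0.429, -0.33, 0.071]]
top beaker_1 0.7 [226. 232.  17.  18.] [0.436 0.109 0.005] [[0.411, 0.08, -0.006], [0.457, 0.129, 0.07]]
top beaker_1 0.64 [284. 190.  18.  19.] [ 0.567 -0.076  0.06 ] [[0.536, -0.101, 0.048], [0.586, -0.051, 0.125]]
top beaker_1 0.55 [376. 175.  22.  21.] [ 0.623 -0.379  0.022] [[0.593, -0.398, -0.004], [0.644, -0.348, 0.07]]
top flask 0.91 [176. 192.  29.  21.] [0.556 0.27  0.056] [[0.526, 0.242, 0.007], [0.599, 0.308, 0.158]]
top reagent_bottle 0.58 [401. 210.  14.  18.] [ 0.497 -0.442  0.084] [[0.476, -0.469, 0.01], [0.521, -0.427, 0.107]]
top kitchen_timer 0.83 [184. 230.  17.  14.] [0.438 0.252 0.014] [[0.409, 0.223, 0.005], [0.464, 0.281, 0.022]]
```

```bash
cat > b.py <<'E'
from h import *
t=np.load("top0.npz"); W=cloud("top",t["d"])
s=np.load("scene0.npz"); V=cloud("scene",s["d"])
a=cv2.resize(t["im"][130:290,150:430],None,fx=2.5,fy=2.5,interpolation=cv2.INTER_CUBIC)
cv2.imwrite("pics/c1.png",a)
cv2.imwrite("pics/c2.png",cv2.resize(s["im"][110:290,200:380],None,fx=3.3,fy=3.3,interpolation=cv2.INTER_CUBIC))
for n,P in(("top",W),("scene",V)):
    m=(P[...,2]>.19)&(P[...,2]<.215)&(abs(P[...,0]-.54)<.05)&(abs(P[...,1]+.287)<.06)
    G=P[m]; print(n,"grip",len(G),G.mean(0),G.min(0),G.max(0)); c,sz,an=cv2.minAreaRect(G[:,:2].astype(np.float32)); print(c,sz,an)
    m=(abs(P[...,2]-.054)<.004)&(np.hypot(P[...,0]-.5,P[...,1]+.12)<.16)
    c=P[m]; print("plate",cv2.minEnclosingCircle(c[:,:2].astype(np.float32)))
    m=(P[...,2]>.12)&(P[...,2]<.145)&(np.hypot(P[...,0]-.5,P[...,1]+.12)<.14)
    # rims
    c=P[m]; print("rim n",len(c))
    A=np.arctan2(c[:,1]+.12,c[:,0]-.5)*57.3
    print(np.histogram(A,36,(-180,180))[0])
E
python3 b.py
```

```text
top grip 193 [ 0.54696637 -0.28759554  0.20309696] [ 0.53394043 -0.32318823  0.19236648] [ 0.56087958 -0.2522208   0.2138391 ]
(0.5476648807525635, -0.28850242495536804) (0.023544922471046448, 0.07157078385353088) 5.524138450622559
plate ((0.4973311126232147, -0.14216989278793335), 0.13360071182250977)
rim n 228
[ 0  4  7  7  6  5  0 15 14 10 11 15  0  8  3  8  4  9  0  7  6  8  6 11
  0  7  6  4  6 12  0  2  5  3  8 11]
scene grip 131 [ 0.55016078 -0.28025351  0.20181094] [ 0.53525429 -0.3242538   0.19119909] [ 0.56352249 -0.2484537   0.20909454]
(0.549516499042511, -0.286456435918808) (0.022443026304244995, 0.07388723641633987) 7.088871002197266
plate ((0.4853583872318268, -0.12169060111045837), 0.14528053998947144)
rim n 264
[ 0  3  8  5  6  5  0 24 28 24 24 24  0  5  8  2  3  5  0  4 15  5  5  7
  0  3 10  9  5  5  0  0  2  3  8  9]
```

```bash
sleep 0
```

```text
(no output)
```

View pics/scene0.png

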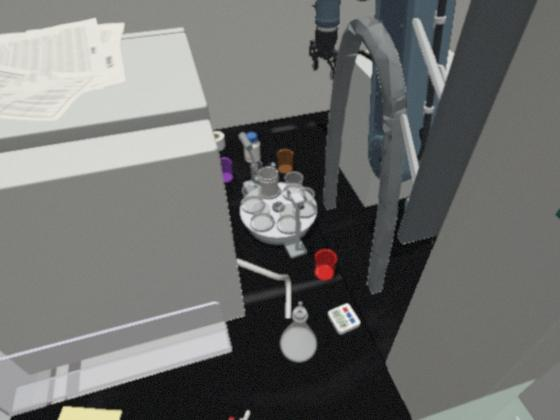

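View pics/c1.png

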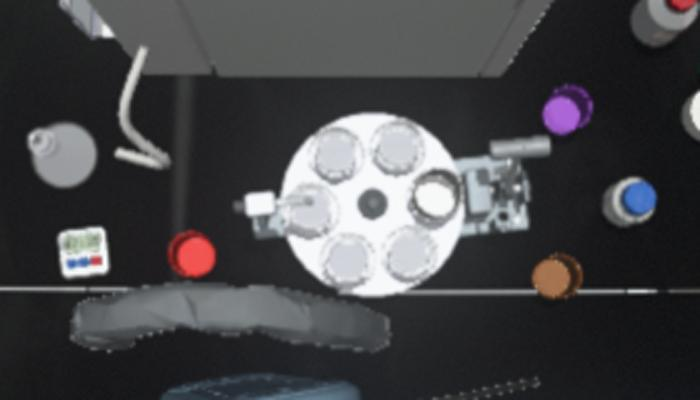

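View pics/c2.png

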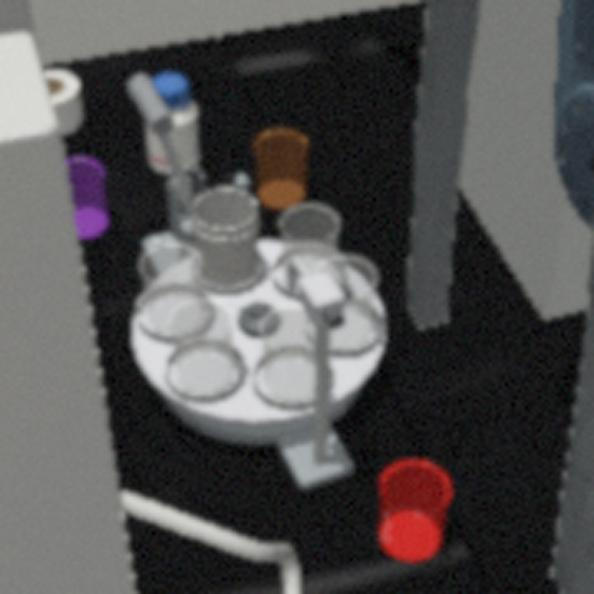

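View pics/top0.png

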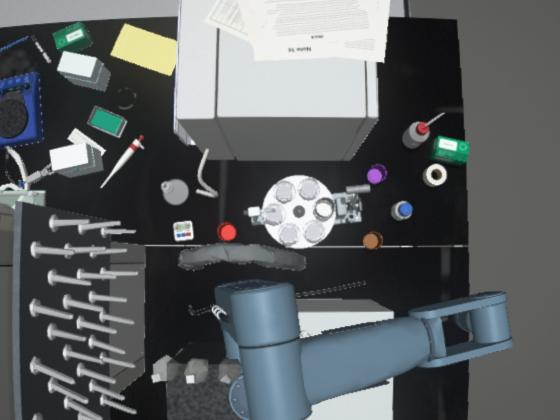

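```bash
cat > c.py <<'E'
from h import *
for n in("top","scene"):
    t=np.load(n+"0.npz"); W=cloud(n,t["d"]); ok=t["d"]>0
    for z0 in np.arange(.1,.9,.1):
        m=ok&(W[...,2]>z0)&(W[...,2]<z0+.1)&(W[...,0]>.2)&(W[...,0]<.8)&(abs(W[...,1])<.7)
        if m.sum()<5: continue
        h,_,_=np.histogram2d(W[m][:,0],W[m][:,1],[6,14],[[.2,.8],[-.7,.7]])
        print(n,round(z0,1));print(h.astype(int))
E
python3 c.py; python3 -c "
from h import *
o=ctrl.get_obs();print(cv2.Rodrigues(np.eye(3))[0].T); from scipy.spatial.transform import Rotation as R
q=o['eef_rot'];print(R.from_quat([q[1],q[2],q[3],q[0]]).as_matrix().round(3))"
```

```text
top 0.1
[[  0   0   0  44  96  92   0   0   0   0 297   0   0   0]
 [  0   0   0   0   0   1   0   0  20   0 264   0   0   0]
 [  0   0  42   0  31 122  76   2   0   0   0   0   0   0]
 [  0   0  45  12 135 118 100   0  93 105   0   0   0   0]
 [  0   0   0   0 204 231 227 230 240   0   0   0 546 431]
 [  0 155 203   0   0   0   0   0   0  96   0   0  12   0]]
top 0.2
[[  0   0   0  65 130 116   0   2  12   0 332   0   0   0]
 [  0   0   0   0   0  14   0   0  13   0 255   0   0   0]
 [  0   0   0   0   0   0  66 128   0   0   0   0   0   0]
 [  0   0   0  52  98   0   0   0   0   0   0   0   0   0]
 [  0   0   0   0 244 265 278 268 213   0   0   0   0   0]
 [  0   1   0   0   0   0   0   0   0  62   0   0   0   0]]
top 0.3
[[  0   3   5 167 336 326  15 129  58   0 235   0   0   0]
 [  0   0   0   0   0  45   0   0  18   0 184   0   0   0]
 [  0   0   0   0   0   0   0   0   0   0   0   0  59 227]
 [  0   0   0   0   0   0   0   0   0   0   0   0 127 290]
 [  0   0   0   0 302 334 328 329 254   0   0   0   0   0]
 [  0   0   0   0   0   0   0   0   0   0   0   0   0   0]]
top 0.4
[[ 
[... 4584 characters left out ...]
 0    0    0    0]
 [   0    0    0    0    0    0    0    0    0    0    0    0    0    0]
 [   0    0    0    0    0    0    0    0    0    0    0    0    0    0]]
scene 0.7
[[   0    0    0    0    0    0    0    0    0    0    0    0    0    0]
 [   0    0    0    0    0    0    0    0    0    0 2540 2238    0    0]
 [   0    0    0    0    0    0    0    0    0  110 3108    0    0    0]
 [   0    0    0    0    0    0    0    0    0    0    0    0   32    0]
 [   0    0    0    0    0    0    0    0    0    0    0    0    0    0]
 [   0    0    0    0    0    0    0    0    0    0    0    0    0    0]]
[[0. 0. 0.]]
[[ 0.934  0.358  0.   ]
 [ 0.358 -0.934 -0.   ]
 [-0.     0.    -1.   ]]
```

```bash
cat > d.py <<'E'
from h import *
q1=-1.411; u=np.array([np.cos(q1),np.sin(q1)]); l=np.array([-u[1],u[0]])
A=[]
for n in("top","scene"):
    t=np.load(n+"0.npz"); W=cloud(n,t["d"]); A.append(W[t["d"]>0])
A=np.concatenate(A)
S=A[:,:2]@u; L=A[:,:2]@l
print("robot: s-bin z range, lateral range")
for s in np.arange(-.2,.75,.05):
    m=(S>s)&(S<s+.05)&(L>-.15)&(L<.27)&(A[:,2]>.15)
    if m.sum()>5: print(round(s,2),m.sum(),np.percentile(A[m][:,2],[1,50,99]).round(2),np.percentile(L[m],[1,50,99]).round(2))
print("arch")
for z in np.arange(0.02,.75,.06):
    for a,b in((-.3,0),(0,.25)):
        m=(A[:,0]>.27)&(A[:,0]<.40)&(A[:,1]>a)&(A[:,1]<b)&(A[:,2]>z)&(A[:,2]<z+.06)
        if m.sum()>5: print(round(z,2),m.sum(),np.percentile(A[m][:,:2],[1,50,99],axis=0).round(3).tolist())
m=(A[:,0]>.55)&(A[:,1]>-.35)&(A[:,1]<.1)&(A[:,2]>.2)&(A[:,2]<.5); print("cab",np.percentile(A[m],[1,99],axis=0))
E
python3 d.py
```

```text
robot: s-bin z range, lateral range
-0.2 1484 [0.16 0.36 0.49] [-0.04  0.06  0.22]
-0.15 1516 [0.17 0.36 0.5 ] [-0.05  0.06  0.23]
-0.1 1887 [0.19 0.36 0.48] [-0.05  0.09  0.27]
-0.05 4093 [0.35 0.52 0.66] [-0.04  0.24  0.27]
-0.0 1910 [0.65 0.78 0.8 ] [0.06 0.18 0.27]
0.05 3521 [0.79 0.8  0.81] [0.06 0.17 0.27]
0.1 3420 [0.35 0.78 0.8 ] [-0.07  0.15  0.27]
0.15 3186 [0.16 0.72 0.76] [-0.08  0.14  0.25]
0.2 3451 [0.16 0.47 0.73] [-0.09  0.15  0.24]
0.25 3344 [0.16 0.4  0.71] [-0.1   0.14  0.24]
0.3 2647 [0.17 0.4  0.68] [-0.1   0.14  0.24]
0.35 1438 [0.21 0.64 0.66] [0.06 0.13 0.18]
0.4 1036 [0.55 0.62 0.64] [0.06 0.13 0.18]
0.45 657 [0.34 0.61 0.62] [0.06 0.08 0.18]
0.5 2794 [0.27 0.5  0.61] [0.06 0.12 0.18]
0.55 1394 [0.31 0.59 0.6 ] [0.06 0.13 0.18]
0.6 190 [0.25 0.3  0.57] [0.07 0.13 0.18]
0.7 8256 [0.16 0.38 0.54] [-0.15 -0.    0.14]
arch
0.02 366 [[0.317, -0.172], [0.384, -0.104], [0.4, -0.065]]
0.02 225 [[0.314, 0.181], [0.338, 0.214], [0.35, 0.218]]
0.08 189 [[0.319, -0.13], [0.34, -0.102], [0.4, -0.081]]
0.08 272 [[0.314, 0.178], [0.343, 0.212], [0.354, 0.217]]
0.14 197 [[0.
[... 657 characters left out ...]
 [0.35, 0.169], [0.367, 0.18]]
0.5 685 [[0.294, -0.096], [0.353, -0.056], [0.371, -0.017]]
0.5 1349 [[0.271, 0.028], [0.348, 0.146], [0.369, 0.166]]
0.56 1239 [[0.292, -0.073], [0.351, -0.03], [0.378, -0.001]]
0.56 2911 [[0.273, 0.002], [0.352, 0.087], [0.38, 0.144]]
0.62 313 [[0.292, -0.065], [0.298, -0.016], [0.373, -0.0]]
0.62 1535 [[0.271, 0.001], [0.352, 0.039], [0.377, 0.082]]
0.68 14 [[0.297, -0.055], [0.301, -0.033], [0.305, -0.007]]
0.68 37 [[0.27, 0.017], [0.282, 0.032], [0.313, 0.249]]
0.74 821 [[0.271, -0.093], [0.29, -0.058], [0.305, -0.001]]
0.74 158 [[0.27, 0.001], [0.282, 0.01], [0.365, 0.249]]
cab [[ 0.55335046 -0.30161873  0.2023196 ]
 [ 0.67943299  0.09587324  0.4981434 ]]
```

{"op": "move_arm", "data": {
  "series": [
    [[0.5,30,-3,-8,-0.12],[0.5,60,-6,-16,-0.24],[0.5,90,-9,-24,-0.36],[0.5,120,-12,-32,-0.48],[0.5,150,-15,-40,-0.6],[0.5,180,-18,-40,-0.72],[0.5,215,-21,-40,-0.84],[0.5,250,-25,-40,-0.96],[0.5,280,-28,-40,-1.08],[0.5,305,-30,-40,-1.2]]
  ]
}}

```text
time_s: 1.83
eef_pos: [0.4817, -0.3983, 0.2713]
eef_rot: [0.0, 0.706, 0.708, 0.0]
wrist_force: [-0.6, -1.5, -0.5]
opening: 0.497
grasp_force: 0.0
```

```bash
cat > e.py <<'E'
from h import *
import sys
k=sys.argv[1]
o=ctrl.get_obs(); print(o["time_s"],np.round(o["q"],3),np.round(o["eef_pos"],3),np.round(o["wrist_force"],2),o["opening"])
from scipy.spatial.transform import Rotation as R
q=o['eef_rot'];print(R.from_quat([q[1],q[2],q[3],q[0]]).as_matrix().round(3))
q1=o["q"][0]; u=np.array([np.cos(q1),np.sin(q1)]); l=np.array([-u[1],u[0]])
A=[]
for n in("top","scene"):
    im,d=camera(n); np.savez(f"{n}{k}.npz",im=im,d=d); cv2.imwrite(f"pics/{n}{k}.png",im); W=cloud(n,d); A.append(W[d>0])
A=np.concatenate(A); S=A[:,:2]@u; L=A[:,:2]@l
for s in np.arange(.1,.75,.05):
    m=(S>s)&(S<s+.05)&(L>.04)&(L<.2)&(A[:,2]>.3)
    if m.sum()>5: print(round(s,2),m.sum(),np.percentile(A[m][:,2],[0,2,10,50,99]).round(2),np.percentile(L[m],[1,50,99]).round(2))
E
python3 e.py 1
```

```text
1.8333 [-0.881  0.261  1.429  0.     1.451 -0.883] [ 0.482 -0.398  0.271] [-0.62 -1.54 -0.48] 0.49688524744051105
[[-0.002  1.     0.   ]
 [ 1.     0.002  0.   ]
 [ 0.     0.    -1.   ]]
0.1 2628 [0.47 0.78 0.78 0.79 0.8 ] [0.05 0.12 0.2 ]
0.15 2384 [0.32 0.44 0.74 0.76 0.78] [0.05 0.12 0.2 ]
0.2 2150 [0.3  0.31 0.35 0.73 0.75] [0.06 0.11 0.18]
0.25 2357 [0.3  0.31 0.35 0.71 0.73] [0.04 0.12 0.2 ]
0.3 1678 [0.3  0.38 0.68 0.7  0.71] [0.06 0.12 0.2 ]
0.35 1511 [0.42 0.59 0.65 0.68 0.69] [0.06 0.13 0.17]
0.4 1606 [0.56 0.56 0.58 0.66 0.68] [0.06 0.13 0.18]
0.45 1242 [0.56 0.57 0.58 0.65 0.66] [0.06 0.14 0.18]
0.5 744 [0.55 0.56 0.56 0.64 0.65] [0.06 0.16 0.18]
0.55 3286 [0.3  0.32 0.37 0.52 0.64] [0.06 0.12 0.18]
0.6 2332 [0.3  0.32 0.36 0.61 0.64] [0.06 0.15 0.19]
0.65 50 [0.33 0.36 0.37 0.61 0.62] [0.06 0.15 0.18]
```

View pics/scene1.png

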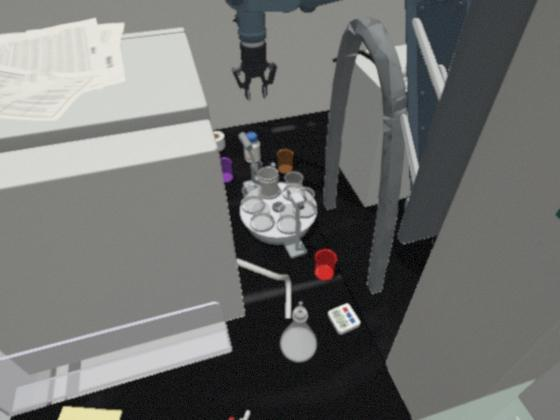

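```bash
cat > f.py <<'E'
from h import *
A=[]
for n in("top","scene"):
  for k in "01":
    t=np.load(f"{n}{k}.npz"); W=cloud(n,t["d"]); A.append(W[t["d"]>0])
B=np.concatenate(A)
m=(B[:,0]>.3)&(B[:,0]<.40)&(B[:,1]>-.2)&(B[:,1]<.15)&(B[:,2]>.35)&(B[:,2]<.67)
B=B[m]
print("arch top vs y")
for y in np.arange(-.16,.12,.02):
    c=B[(B[:,1]>y)&(B[:,1]<y+.02)]
    if len(c)>5: print(round(y,2),len(c),np.percentile(c[:,2],[2,50,98]).round(3),np.percentile(c[:,0],[2,98]).round(3))
q1=np.radians(-40.5);u=np.array([np.cos(q1),np.sin(q1)]); l=np.array([-u[1],u[0]])
S=B[:,:2]@u;L=B[:,:2]@l
for a in np.arange(.04,.26,.02):
    c=(L>a)&(L<a+.02)
    if c.sum()>5: print("L",round(a,2),c.sum(),"s",np.percentile(S[c],[2,98]).round(3),"z",np.percentile(B[c][:,2],[2,98]).round(3))
q1=-.881;u=np.array([np.cos(q1),np.sin(q1)]); l=np.array([-u[1],u[0]])
C=np.concatenate([A[1],A[3]])
S=C[:,:2]@u;L=C[:,:2]@l
print("forearm: per L min z at s .2-.5")
for a in np.arange(.04,.26,.02):
    for s in(.1,.2,.3,.4):
        c=(L>a)&(L<a+.02)&(S>s)&(S<s+.1)&(C[:,2]>.5)
        if c.sum()>5: print(round(a,2),s,c.sum(),np.percentile(C[c][:,2],[2,50,98]).round(3))
E
python3 f.py
```

```text
arch top vs y
-0.16 16 [0.655 0.662 0.669] [0.347 0.358]
-0.14 32 [0.352 0.362 0.662] [0.329 0.355]
-0.12 261 [0.351 0.437 0.615] [0.321 0.362]
-0.1 1076 [0.352 0.417 0.542] [0.326 0.366]
-0.08 1560 [0.398 0.485 0.583] [0.329 0.369]
-0.06 1115 [0.504 0.549 0.621] [0.301 0.373]
-0.04 726 [0.553 0.596 0.615] [0.334 0.376]
-0.02 620 [0.575 0.613 0.625] [0.342 0.378]
-0.0 544 [0.595 0.624 0.63 ] [0.338 0.379]
0.02 664 [0.601 0.628 0.635] [0.342 0.38 ]
0.04 775 [0.602 0.627 0.633] [0.344 0.381]
0.06 1232 [0.594 0.622 0.667] [0.306 0.379]
0.08 1266 [0.576 0.611 0.664] [0.3   0.377]
0.1 1123 [0.563 0.595 0.608] [0.335 0.374]
0.12 1274 [0.502 0.572 0.591] [0.335 0.37 ]
L 0.08 153 s [0.361 0.42 ] z [0.589 0.669]
L 0.1 89 s [0.359 0.417] z [0.637 0.67 ]
L 0.12 171 s [0.306 0.348] z [0.354 0.662]
L 0.14 640 s [0.266 0.345] z [0.351 0.625]
L 0.16 1856 s [0.288 0.337] z [0.363 0.583]
L 0.18 1310 s [0.278 0.326] z [0.477 0.602]
L 0.2 804 s [0.267 0.315] z [0.545 0.62 ]
L 0.22 790 s [0.248 0.303] z [0.579 0.627]
L 0.24 1033 s [0.176 0.287] z [0.587 0.668]
forearm: per L min z at s .2-.5
0.04 0.1 33
[... 498 characters left out ...]
.664 0.677]
0.12 0.1 680 [0.751 0.779 0.795]
0.12 0.2 604 [0.713 0.731 0.75 ]
0.12 0.3 532 [0.676 0.695 0.713]
0.12 0.4 386 [0.561 0.661 0.676]
0.14 0.1 682 [0.748 0.779 0.795]
0.14 0.2 604 [0.709 0.729 0.748]
0.14 0.3 604 [0.588 0.687 0.71 ]
0.14 0.4 452 [0.567 0.649 0.67 ]
0.16 0.1 675 [0.714 0.78  0.795]
0.16 0.2 602 [0.664 0.714 0.741]
0.16 0.3 508 [0.594 0.675 0.702]
0.16 0.4 730 [0.566 0.633 0.653]
0.18 0.1 498 [0.739 0.786 0.795]
0.18 0.2 7 [0.501 0.503 0.514]
0.18 0.4 102 [0.564 0.581 0.596]
0.2 0.1 521 [0.744 0.789 0.797]
0.2 0.2 151 [0.502 0.536 0.569]
0.22 0.1 516 [0.746 0.789 0.797]
0.22 0.2 441 [0.5   0.551 0.596]
0.24 0.1 520 [0.743 0.789 0.797]
0.24 0.2 546 [0.51  0.565 0.615]
```

{"op": "move_arm", "data": {
  "series": [
    [[0.8,15,0,0,-0.03],[0.8,30,10,0,-0.06],[0.8,45,20,5,-0.096],[0.8,60,30,10,-0.096],[0.8,72,38,15,-0.096],[0.8,80,45,20,-0.096],[0.8,86,50,25,-0.096],[0.8,86,53,30,-0.096],[0.8,86,53,30,-0.096],[0.8,86,53,30,-0.096]]
  ]
}}

```text
time_s: 2.77
eef_pos: [0.5329, -0.3146, 0.2407]
eef_rot: [-0.0, 0.674, 0.738, -0.0]
wrist_force: [-0.6, -0.5, 0.5]
opening: 0.801
grasp_force: 0.0
```

```bash
cat > g.py <<'E'
from h import *
import sys
k=sys.argv[1]
o=ctrl.get_obs(); print(o["time_s"],np.round(o["q"],3),np.round(o["eef_pos"],4),np.round(o["wrist_force"],2),o["opening"],np.round(o["joint_efforts"],1))
for n in("top","scene"):
    im,d=camera(n); np.savez(f"{n}{k}.npz",im=im,d=d); W=cloud(n,d)
    for z0,z1 in((.17,.19),(.19,.215),(.215,.24),(.24,.27)):
        m=(d>0)&(W[...,2]>z0)&(W[...,2]<z1)&(abs(W[...,0]-.52)<.1)&(abs(W[...,1]+.29)<.07)
        if m.sum()>3: print(n,z0,m.sum(),np.percentile(W[m],[2,98],axis=0).round(3).tolist())
    r=outline_of("lever_grip",n)
    if r: 
        P=W[r[0]["region"]&(d>0)]; P=P[P[:,2]>.16]; print("grip",n,r[0]["conf"],np.median(P,0).round(3),np.percentile(P,[3,97],axis=0).round(3).tolist())
t=np.load(f"top{k}.npz")["im"][150:260,240:420]; s=np.load(f"scene{k}.npz")["im"][80:260,190:340]
a=cv2.resize(t,(520,318),interpolation=cv2.INTER_CUBIC); b=cv2.resize(s,(265,318),interpolation=cv2.INTER_CUBIC)
cv2.imwrite(f"pics/v{k}.png",np.hstack([a,b]))
E
python3 g.py 2
```

```text
2.7667 [-0.725  0.27   1.481 -0.     1.392 -0.815] [ 0.5329 -0.3146  0.2407] [-0.61 -0.52  0.55] 0.800765889388449 [  0.5 -49.1 -35.3   0.   -0.    0. ]
top 0.19 67 [[0.536, -0.303, 0.193], [0.557, -0.271, 0.212]]
top 0.24 6 [[0.488, -0.311, 0.252], [0.562, -0.301, 0.269]]
grip top 0.7 [0.56  0.279 0.17 ] [[0.558, 0.272, 0.16], [0.565, 0.286, 0.189]]
scene 0.17 9 [[0.541, -0.297, 0.187], [0.559, -0.252, 0.19]]
scene 0.19 131 [[0.537, -0.319, 0.192], [0.562, -0.251, 0.207]]
scene 0.24 63 [[0.484, -0.323, 0.25], [0.579, -0.298, 0.27]]
grip scene 0.75 [0.49  0.003 0.205] [[0.465, -0.311, 0.17], [0.56, 0.041, 0.218]]
```

View pics/v2.png

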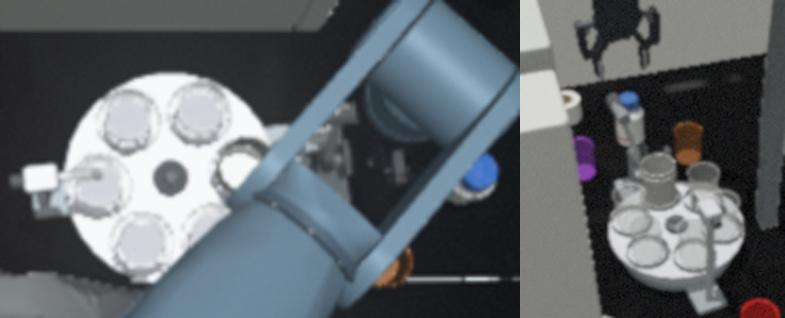

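{"op": "move_arm", "data": {
  "series": [
    [[0.8,0,0,5,0],[0.8,0,0,10,0],[0.8,0,0,15,0],[0.8,0,0,20,0],[0.8,0,0,25,0],[0.8,0,0,30,0],[0.8,0,0,35,0],[0.8,0,0,40,0],[0.8,0,0,40,0],[0.8,0,0,40,0]]
  ]
}}

```text
time_s: 3.8
eef_pos: [0.5331, -0.3139, 0.2008]
eef_rot: [-0.0, 0.674, 0.739, -0.0]
wrist_force: [0.5, -0.1, -0.0]
opening: 0.797
grasp_force: 0.0
```

```bash
cat > i.py <<'E'
from h import *
o=ctrl.get_obs(); print(o["time_s"],np.round(o["q"],3),np.round(o["eef_pos"],4),np.round(o["wrist_force"],2),np.round(o["joint_efforts"],1))
q1=o["q"][0];u=np.array([np.cos(q1),np.sin(q1)]); l=np.array([-u[1],u[0]])
im,d=camera("scene"); P=cloud("scene",d)[d>0]; np.savez("scene3.npz",im=im,d=d)
cv2.imwrite("pics/arch.png",cv2.resize(im[0:130,200:430],None,fx=3.4,fy=3.4,interpolation=cv2.INTER_CUBIC))
S=P[:,:2]@u;L=P[:,:2]@l
for s in np.arange(.2,.5,.04):
  for a in(.06,.1,.14,.16,.18):
    c=(L>a)&(L<a+.02)&(S>s)&(S<s+.04)&(P[:,2]>.45)
    if c.sum()>3: print(round(s,2),a,c.sum(),np.percentile(P[c][:,2],[0,10,50,90,100]).round(3))
E
python3 i.py
```

```text
3.8 [-0.724  0.304  1.521  0.     1.318 -0.815] [ 0.5331 -0.3139  0.2008] [ 0.46 -0.15 -0.01] [ -0.  -49.6 -34.2  -0.   -0.    0. ]
0.2 0.14 18 [0.625 0.627 0.632 0.635 0.636]
0.2 0.16 22 [0.633 0.634 0.637 0.641 0.641]
0.2 0.18 6 [0.636 0.637 0.639 0.641 0.642]
0.24 0.1 9 [0.482 0.484 0.487 0.492 0.493]
0.24 0.14 31 [0.603 0.605 0.615 0.622 0.626]
0.24 0.16 177 [0.608 0.615 0.628 0.637 0.64 ]
0.24 0.18 46 [0.549 0.556 0.632 0.637 0.639]
0.28 0.06 35 [0.482 0.485 0.491 0.494 0.494]
0.28 0.14 18 [0.579 0.585 0.597 0.6   0.602]
0.28 0.16 431 [0.45  0.478 0.611 0.63  0.635]
0.28 0.18 467 [0.451 0.467 0.511 0.551 0.636]
0.32 0.14 43 [0.559 0.563 0.57  0.58  0.583]
0.32 0.16 542 [0.45  0.52  0.601 0.623 0.631]
0.32 0.18 71 [0.452 0.463 0.499 0.539 0.628]
0.36 0.14 60 [0.538 0.542 0.551 0.56  0.563]
0.36 0.16 555 [0.551 0.565 0.593 0.617 0.624]
0.4 0.1 10 [0.512 0.513 0.515 0.518 0.518]
0.4 0.14 154 [0.516 0.525 0.545 0.611 0.615]
0.4 0.16 603 [0.523 0.544 0.574 0.601 0.617]
0.44 0.14 72 [0.594 0.595 0.599 0.607 0.609]
0.44 0.16 688 [0.511 0.524 0.562 0.595 0.6  ]
0.44 0.18 7 [0.543 0.552 0.579 0.589 0.594]
0.48 0.06 31 [0.567 0.57  0.577 0.581 0.581]
0.48 0.16 652 [0.499 0.513 0.552 0.586 0.595]
0.48 0.18 8 [0.514 0.516 0.567 0.575 0.58 ]
```

View pics/arch.png

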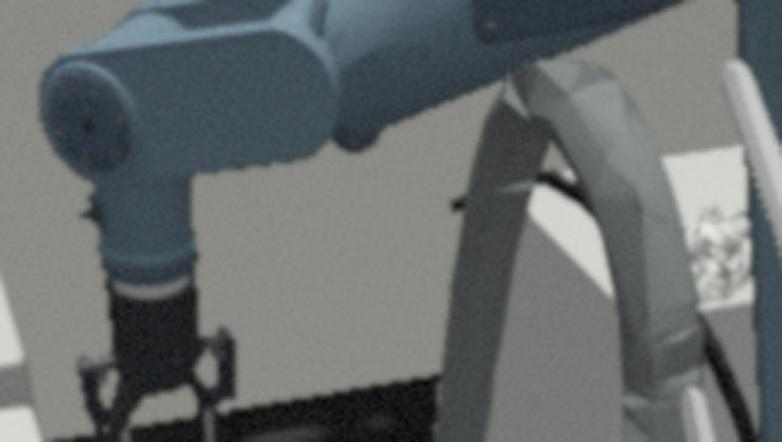

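{"op": "move_arm", "data": {
  "series": [
    [[0.8,0,0,4,0],[0.8,0,0,8,0],[0.8,0,0,12,0],[0.8,0,0,16,0],[0.8,0,0,20,0],[0.8,0,0,24,0],[0.8,0,0,26,0],[0.8,0,0,26,0],[0.8,0,0,26,0],[0.8,0,0,26,0]]
  ]
}}

```text
time_s: 4.68
eef_pos: [0.5334, -0.3142, 0.1755]
eef_rot: [0.0, 0.674, 0.739, 0.0]
wrist_force: [-0.2, -0.4, -1.3]
opening: 0.795
grasp_force: 0.0
```

{"op": "move_arm", "data": {
  "series": [
    [[0.8,0,-5,0,0],[0.8,0,-11,0,0],[0.8,0,-17,0,0],[0.8,0,-23,0,0],[0.8,0,-29,0,0],[0.8,0,-35,0,0],[0.8,0,-41,0,0],[0.8,0,-47,0,0],[0.8,0,-54,0,0],[0.8,0,-60,0,0]]
  ]
}}

```text
time_s: 5.52
eef_pos: [0.4742, -0.3201, 0.1761]
eef_rot: [0.002, 0.674, 0.739, 0.001]
wrist_force: [8.0, -1.6, -1.7]
opening: 0.803
grasp_force: 3.8
```

```bash
cat > j.py <<'E'
from h import *
import sys
k=sys.argv[1]
o=ctrl.get_obs(); print(o["time_s"],np.round(o["eef_pos"],4),np.round(o["wrist_force"],2),round(float(o["opening"]),3))
C=np.array([.499,-.121])
for n in("top","scene"):
    im,d=camera(n); W=cloud(n,d); np.savez(f"{n}_{k}.npz",im=im,d=d)
    for t in("steel_cup","beaker_1"):
        for r in outline_of(t,n):
            if r["conf"]<.3: continue
            P=W[r["region"]&(d>0)]; P=P[(P[:,2]>.1)&(P[:,2]<.14)]
            if len(P)<4: continue
            c=(P[:,:2].min(0)+P[:,:2].max(0))/2; 
            if np.hypot(*(c-C))<.12: print(n,t,round(r["conf"],2),c.round(3),"ang",round(np.degrees(np.arctan2(*(c-C)[::-1])),1),"r",round(np.hypot(*(c-C)),3))
    m=(d>0)&(W[...,2]>.15)&(W[...,2]<.215)&(W[...,0]>.38)&(W[...,0]<.57)&(W[...,1]>-.295)&(W[...,1]<-.245)
    if m.sum()>5: print(n,"bar",m.sum(),np.percentile(W[m],[3,97],axis=0).round(3).tolist())
E
python3 j.py 4
```

```text
5.5167 [ 0.4742 -0.3201  0.1761] [ 8.03 -1.55 -1.68] 0.803
top steel_cup 0.91 [ 0.529 -0.193] ang -67.2 r 0.078
top beaker_1 0.77 [ 0.544 -0.06 ] ang 53.2 r 0.076
top beaker_1 0.74 [ 0.452 -0.185] ang -126.5 r 0.079
top beaker_1 0.64 [ 0.42  -0.115] ang 175.8 r 0.079
top beaker_1 0.54 [ 0.575 -0.132] ang -8.3 r 0.077
top beaker_1 0.52 [ 0.467 -0.052] ang 115.1 r 0.077
top bar 12 [[0.484, -0.294, 0.199], [0.501, -0.259, 0.213]]
scene steel_cup 0.7 [ 0.54  -0.057] ang 57.3 r 0.076
scene steel_cup 0.68 [ 0.531 -0.17 ] ang -56.5 r 0.059
scene beaker_1 0.9 [ 0.574 -0.112] ang 7.2 r 0.076
scene beaker_1 0.71 [ 0.451 -0.212] ang -118.1 r 0.103
scene beaker_1 0.69 [ 0.463 -0.049] ang 116.4 r 0.081
scene beaker_1 0.69 [ 0.419 -0.093] ang 160.9 r 0.085
scene beaker_1 0.66 [ 0.453 -0.185] ang -125.7 r 0.079
scene beaker_1 0.55 [ 0.539 -0.057] ang 57.9 r 0.076
scene bar 118 [[0.48, -0.293, 0.152], [0.502, -0.257, 0.209]]
```

{"op": "move_arm", "data": {
  "series": [
    [[0.8,0,-4,1,0],[0.8,0,-8,3,0],[0.8,0,-13,5,0],[0.8,0,-18,7,0],[0.8,0,-23,9,0],[0.8,0,-28,11,0],[0.8,0,-33,13,0],[0.8,0,-38,15,0],[0.8,0,-42,17,0],[0.8,0,-42,17,0]]
  ]
}}

```text
time_s: 6.65
eef_pos: [0.4319, -0.3236, 0.1586]
eef_rot: [0.001, 0.674, 0.739, 0.0]
wrist_force: [4.8, -0.8, 3.2]
opening: 0.8
grasp_force: 2.4
```

```bash
python3 j.py 5 | grep -v scene.be
```

```text
6.65 [ 0.4319 -0.3236  0.1586] [ 4.76 -0.76  3.25] 0.8
top steel_cup 0.81 [ 0.566 -0.159] ang -29.8 r 0.077
top beaker_1 0.82 [ 0.499 -0.2  ] ang -90.0 r 0.079
top beaker_1 0.75 [ 0.566 -0.083] ang 29.5 r 0.077
top beaker_1 0.75 [ 0.431 -0.162] ang -149.0 r 0.08
top beaker_1 0.67 [ 0.496 -0.047] ang 92.3 r 0.074
top beaker_1 0.57 [ 0.43  -0.086] ang 153.2 r 0.077
top bar 11 [[0.451, -0.287, 0.162], [0.469, -0.264, 0.197]]
scene steel_cup 0.6 [ 0.566 -0.139] ang -15.2 r 0.069
scene steel_cup 0.33 [ 0.52  -0.068] ang 68.2 r 0.057
scene bar 90 [[0.44, -0.294, 0.154], [0.466, -0.261, 0.195]]
```

{"op": "move_arm", "data": {
  "series": [
    [[0.8,0,-0.5,0,0],[0.8,0,-1,0.5,0],[0.8,0,-1.5,1,0],[0.8,0,-2,1.5,0],[0.8,0,-2.5,2,0],[0.8,0,-3,2,0],[0.8,0,-3,2,0],[0.8,0,-3,2,0],[0.8,0,-3,2,0],[0.8,0,-3,2,0]]
  ]
}}

```text
time_s: 7.78
eef_pos: [0.4292, -0.3236, 0.1564]
eef_rot: [0.0, 0.674, 0.739, 0.0]
wrist_force: [6.6, -0.6, 2.4]
opening: 0.799
grasp_force: 3.2
```

{"op": "move_arm", "data": {
  "series": [
    [[0.8,0,-0.5,0,0],[0.8,0,-1,0.5,0],[0.8,0,-1.5,1,0],[0.8,0,-2,1,0],[0.8,0,-2,1,0],[0.8,0,-2,1,0],[0.8,0,-2,1,0],[0.8,0,-2,1,0],[0.8,0,-2,1,0],[0.8,0,-2,1,0]]
  ]
}}

```text
time_s: 8.62
eef_pos: [0.4271, -0.3238, 0.1553]
eef_rot: [0.0, 0.674, 0.739, 0.0]
wrist_force: [6.5, -0.9, 2.0]
opening: 0.802
grasp_force: 3.2
```

{"op": "move_arm", "data": {
  "series": [
    [[0.8,0,-0.5,0,0],[0.8,0,-1,0.5,0],[0.8,0,-1.5,1,0],[0.8,0,-2,1,0],[0.8,0,-2,1,0],[0.8,0,-2,1,0],[0.8,0,-2,1,0],[0.8,0,-2,1,0],[0.8,0,-2,1,0],[0.8,0,-2,1,0]]
  ]
}}

```text
time_s: 9.45
eef_pos: [0.4256, -0.324, 0.1545]
eef_rot: [0.001, 0.674, 0.739, 0.001]
wrist_force: [8.3, 0.1, 2.9]
opening: 0.799
grasp_force: 4.2
```

{"op": "move_arm", "data": {
  "series": [
    [[0.8,0,-0.5,0,0],[0.8,0,-1,0.5,0],[0.8,0,-1.5,1,0],[0.8,0,-1.5,1,0],[0.8,0,-1.5,1,0],[0.8,0,-1.5,1,0],[0.8,0,-1.5,1,0],[0.8,0,-1.5,1,0],[0.8,0,-1.5,1,0],[0.8,0,-1.5,1,0]]
  ]
}}

```text
time_s: 10.28
eef_pos: [0.4247, -0.3241, 0.1539]
eef_rot: [0.001, 0.674, 0.739, 0.001]
wrist_force: [9.3, 0.8, 3.4]
opening: 0.799
grasp_force: 4.9
```

```bash
python3 j.py 6 | grep -v scene.be
```

```text
10.2833 [ 0.4247 -0.3241  0.1539] [9.25 0.85 3.42] 0.799
top steel_cup 0.73 [ 0.569 -0.152] ang -23.8 r 0.076
top beaker_1 0.8 [ 0.559 -0.079] ang 35.1 r 0.074
top beaker_1 0.67 [ 0.435 -0.168] ang -143.5 r 0.079
top beaker_1 0.63 [ 0.426 -0.093] ang 158.7 r 0.078
top beaker_1 0.63 [ 0.508 -0.2  ] ang -83.3 r 0.08
top beaker_1 0.61 [ 0.49  -0.047] ang 97.2 r 0.075
top bar 15 [[0.443, -0.287, 0.162], [0.46, -0.264, 0.194]]
scene steel_cup 0.68 [ 0.568 -0.132] ang -9.0 r 0.07
scene steel_cup 0.58 [ 0.42 -0.09] ang 158.3 r 0.085
scene bar 93 [[0.432, -0.294, 0.152], [0.463, -0.263, 0.191]]
```

{"op": "move_arm", "data": {
  "series": [
    [[0.8,0,-0.5,0,0],[0.8,0,-1,0,0],[0.8,0,-1.5,0,0],[0.8,0,-1.5,0,0],[0.8,0,-1.5,0,0],[0.8,0,-1.5,0,0],[0.8,0,-1.5,0,0],[0.8,0,-1.5,0,0],[0.8,0,-1.5,0,0],[0.8,0,-1.5,0,0]]
  ]
}}

```text
time_s: 11.42
eef_pos: [0.424, -0.3242, 0.1536]
eef_rot: [0.002, 0.674, 0.739, 0.001]
wrist_force: [14.1, -0.3, 0.2]
opening: 0.802
grasp_force: 7.2
```

{"op": "move_arm", "data": {
  "series": [
    [[0.8,0,8,-2,0],[0.8,0,22,-7,0],[0.8,0,36,-12,0],[0.8,0,50,-16,0],[0.8,0,64,-20,0],[0.8,0,78,-22,0],[0.8,0,92,-22,0],[0.8,0,104,-22,0],[0.8,0,112,-22,0],[0.8,0,112,-22,0]]
  ]
}}

```text
time_s: 12.25
eef_pos: [0.5331, -0.3134, 0.1741]
eef_rot: [-0.001, 0.674, 0.739, -0.0]
wrist_force: [-0.6, -0.3, -0.4]
opening: 0.797
grasp_force: 0.0
```

```bash
python3 j.py 7 | grep -v scene.be
```

```text
12.25 [ 0.5331 -0.3134  0.1741] [-0.57 -0.27 -0.36] 0.797
top steel_cup 0.86 [ 0.569 -0.152] ang -23.7 r 0.076
top beaker_1 0.81 [ 0.425 -0.093] ang 159.0 r 0.079
top beaker_1 0.75 [ 0.49  -0.047] ang 97.3 r 0.075
top beaker_1 0.74 [ 0.56  -0.077] ang 35.6 r 0.075
top beaker_1 0.45 [ 0.51  -0.196] ang -81.7 r 0.076
top beaker_1 0.38 [ 0.446 -0.159] ang -144.4 r 0.065
top bar 58 [[0.533, -0.291, 0.156], [0.556, -0.267, 0.211]]
scene bar 109 [[0.536, -0.291, 0.154], [0.559, -0.251, 0.207]]
```

{"op": "move_arm", "data": {
  "series": [
    [[0.8,0,-6,0,0],[0.8,0,-12,0,0],[0.8,0,-18,0,0],[0.8,0,-24,0,0],[0.8,0,-30,0,0],[0.8,0,-36,0,0],[0.8,0,-42,0,0],[0.8,0,-48,0,0],[0.8,0,-54,0,0],[0.8,0,-60,0,0]]
  ]
}}

```text
time_s: 13.38
eef_pos: [0.4743, -0.3201, 0.176]
eef_rot: [0.002, 0.674, 0.739, 0.001]
wrist_force: [8.6, -1.5, -0.9]
opening: 0.796
grasp_force: 3.9
```

{"op": "move_arm", "data": {
  "series": [
    [[0.8,0,-5,1,0],[0.8,0,-10,4,0],[0.8,0,-15,6,0],[0.8,0,-20,8,0],[0.8,0,-25,10,0],[0.8,0,-30,12,0],[0.8,0,-35,14,0],[0.8,0,-40,17,0],[0.8,0,-43,19,0],[0.8,0,-45,20,0]]
  ]
}}

```text
time_s: 14.22
eef_pos: [0.4294, -0.3243, 0.1563]
eef_rot: [0.002, 0.674, 0.738, 0.0]
wrist_force: [7.0, 0.2, 4.8]
opening: 0.803
grasp_force: 3.2
```

{"op": "move_arm", "data": {
  "series": [
    [[0.8,0,-1,0.5,0],[0.8,0,-2,1,0],[0.8,0,-3,1.5,0],[0.8,0,-4,2,0],[0.8,0,-5,2,0],[0.8,0,-6,2,0],[0.8,0,-6.5,2,0],[0.8,0,-7,2,0],[0.8,0,-7,2,0],[0.8,0,-7,2,0]]
  ]
}}

```text
time_s: 15.05
eef_pos: [0.4243, -0.3249, 0.154]
eef_rot: [0.003, 0.674, 0.738, 0.001]
wrist_force: [15.1, -0.8, -3.1]
opening: 0.798
grasp_force: 7.7
```

Firm at the stop again (same place, about 15 N). Let back.

{"op": "move_arm", "data": {
  "series": [
    [[0.8,0,8,-2,0],[0.8,0,22,-7,0],[0.8,0,36,-12,0],[0.8,0,50,-16,0],[0.8,0,64,-20,0],[0.8,0,78,-22,0],[0.8,0,92,-22,0],[0.8,0,104,-22,0],[0.8,0,112,-22,0],[0.8,0,112,-22,0]]
  ]
}}

```text
time_s: 15.88
eef_pos: [0.5335, -0.3137, 0.1747]
eef_rot: [-0.001, 0.674, 0.739, -0.0]
wrist_force: [-1.0, -0.1, -0.0]
opening: 0.797
grasp_force: 0.0
```

```bash
python3 j.py 8 | grep -v scene.be
```

```text
15.8833 [ 0.5335 -0.3137  0.1747] [-0.95 -0.15 -0.01] 0.797
top steel_cup 0.55 [ 0.56  -0.077] ang 35.9 r 0.075
top beaker_1 0.82 [ 0.426 -0.093] ang 158.7 r 0.078
top beaker_1 0.79 [ 0.489 -0.047] ang 97.4 r 0.075
top beaker_1 0.7 [ 0.569 -0.151] ang -22.9 r 0.076
top beaker_1 0.64 [ 0.51  -0.198] ang -82.0 r 0.077
top beaker_1 0.58 [ 0.446 -0.159] ang -144.5 r 0.065
top bar 56 [[0.533, -0.292, 0.157], [0.555, -0.269, 0.209]]
scene steel_cup 0.89 [ 0.56  -0.073] ang 38.4 r 0.077
scene bar 108 [[0.535, -0.291, 0.155], [0.559, -0.251, 0.207]]
```

Cup is one place short of the spout (36° against 96°); the third stroke brings it under.

{"op": "move_arm", "data": {
  "series": [
    [[0.8,0,-6,0,0],[0.8,0,-12,0,0],[0.8,0,-18,0,0],[0.8,0,-24,0,0],[0.8,0,-30,0,0],[0.8,0,-36,0,0],[0.8,0,-42,0,0],[0.8,0,-48,0,0],[0.8,0,-54,0,0],[0.8,0,-60,0,0]]
  ]
}}

```text
time_s: 17.02
eef_pos: [0.4743, -0.3201, 0.176]
eef_rot: [0.002, 0.674, 0.739, 0.001]
wrist_force: [8.7, -1.8, -1.3]
opening: 0.802
grasp_force: 3.9
```

{"op": "move_arm", "data": {
  "series": [
    [[0.8,0,-5,1,0],[0.8,0,-10,4,0],[0.8,0,-15,6,0],[0.8,0,-20,8,0],[0.8,0,-25,10,0],[0.8,0,-30,12,0],[0.8,0,-35,14,0],[0.8,0,-40,17,0],[0.8,0,-43,19,0],[0.8,0,-45,20,0]]
  ]
}}

```text
time_s: 17.85
eef_pos: [0.4295, -0.3243, 0.1563]
eef_rot: [0.002, 0.674, 0.738, 0.0]
wrist_force: [6.5, -0.1, 4.8]
opening: 0.802
grasp_force: 3.2
```

{"op": "move_arm", "data": {
  "series": [
    [[0.8,0,-1,0.5,0],[0.8,0,-2,1,0],[0.8,0,-3,1.5,0],[0.8,0,-4,2,0],[0.8,0,-5,2,0],[0.8,0,-6,2,0],[0.8,0,-6.5,2,0],[0.8,0,-7,2,0],[0.8,0,-7,2,0],[0.8,0,-7,2,0]]
  ]
}}

```text
time_s: 18.68
eef_pos: [0.4243, -0.3248, 0.154]
eef_rot: [0.003, 0.674, 0.738, 0.001]
wrist_force: [15.9, -1.1, -4.0]
opening: 0.799
grasp_force: 7.7
```

{"op": "move_arm", "data": {
  "series": [
    [[0.8,0,8,-2,0],[0.8,0,22,-7,0],[0.8,0,36,-12,0],[0.8,0,50,-16,0],[0.8,0,64,-20,0],[0.8,0,78,-22,0],[0.8,0,92,-22,0],[0.8,0,104,-22,0],[0.8,0,111,-22,0],[0.8,0,111,-22,0]]
  ]
}}

```text
time_s: 19.52
eef_pos: [0.5323, -0.3139, 0.1747]
eef_rot: [-0.001, 0.674, 0.739, -0.0]
wrist_force: [-0.1, 0.3, -0.1]
opening: 0.801
grasp_force: 0.0
```

```bash
python3 j.py 9 | grep -v scene.be
```

```text
19.5167 [ 0.5323 -0.3139  0.1747] [-0.11  0.27 -0.08] 0.801
top steel_cup 0.75 [ 0.487 -0.047] ang 98.9 r 0.075
top beaker_1 0.68 [ 0.426 -0.093] ang 158.7 r 0.078
top beaker_1 0.58 [ 0.509 -0.197] ang -82.5 r 0.077
top beaker_1 0.58 [ 0.56  -0.077] ang 35.7 r 0.075
top beaker_1 0.53 [ 0.445 -0.153] ang -149.5 r 0.063
top bar 54 [[0.533, -0.293, 0.153], [0.557, -0.268, 0.208]]
scene steel_cup 0.68 [ 0.492 -0.027] ang 94.4 r 0.094
scene bar 108 [[0.536, -0.293, 0.155], [0.559, -0.25, 0.207]]
```

Cup is at the spout's place. Raise the hand clear of the lever and check.

{"op": "move_arm", "data": {
  "series": [
    [[0.8,0,0,-8,0],[0.8,0,0,-18,0],[0.8,0,0,-28,0],[0.8,0,0,-38,0],[0.8,0,0,-50,0],[0.8,0,0,-62,0],[0.8,0,0,-75,0],[0.8,0,0,-90,0],[0.8,0,0,-90,0],[0.8,0,0,-90,0]]
  ]
}}

```text
time_s: 20.65
eef_pos: [0.5328, -0.3147, 0.2669]
eef_rot: [0.001, 0.674, 0.739, 0.0]
wrist_force: [0.1, -0.6, -0.2]
opening: 0.799
grasp_force: 0.0
```

```bash
python3 j.py 10 | grep -v scene.be; python3 - <<'E'
import numpy as np,cv2
t=np.load("top_10.npz")["im"][150:260,240:420]; s=np.load("scene_10.npz")["im"][110:260,220:345]
cv2.imwrite("pics/v10.png",np.hstack([cv2.resize(t,(520,318),interpolation=2),cv2.resize(s,(265,318),interpolation=2)]))
E
```

```text
20.65 [ 0.5328 -0.3147  0.2669] [ 0.09 -0.63 -0.18] 0.799
top steel_cup 0.5 [ 0.488 -0.045] ang 98.6 r 0.076
top beaker_1 0.74 [ 0.569 -0.151] ang -23.1 r 0.076
top beaker_1 0.71 [ 0.426 -0.093] ang 158.7 r 0.078
top beaker_1 0.63 [ 0.558 -0.077] ang 36.6 r 0.073
top beaker_1 0.58 [ 0.51  -0.197] ang -81.8 r 0.077
top bar 53 [[0.533, -0.294, 0.155], [0.555, -0.271, 0.209]]
scene steel_cup 0.59 [ 0.493 -0.026] ang 93.9 r 0.095
scene bar 110 [[0.536, -0.292, 0.154], [0.558, -0.251, 0.207]]
```

View pics/v10.png

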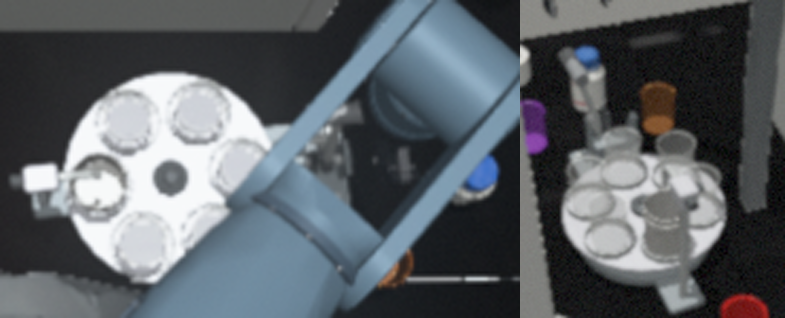

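The picture shows the steel cup under the spout (top view at (98,182)), the beakers in their nests and the lever at rest at (575,60), with the hand clear of it.

```bash
python3 -c "
from bench import order
print(order.hand_in())"
```

```text
the job is handed in; nothing more can be done
None
```

The steel cup is under the dosing spout after three full lever strokes, with the lever let go at rest, the hand clear and the job handed in; the last picture shows the vessels upright in their nests, though the arm partly hid one beaker, and I did not measure the bystanders again.

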